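# Put the parallels away and fasten their case

### The job

Put every steel parallel on the bench away in the wooden case, upright and fully down in a slot of its own length: long ones in the long slots, short ones in the short slots. Then close the lid fully and turn both turnbuttons squarely across, as far as they go, so that they hold the lid shut. Do not knock over or push away the other things on the bench.

Things in the scene. Friction and masses are not known exactly. Their poses are not given: they have to be found in the camera images.
- case: Wooden case, fixed: a block 270 (x) x 136 (y) x 34 high with five slots in its top, 22 deep (floor 12 above the bench), running along y, 30.5 wide, black-floored, pitch 55 along x; the three at -x (near) are long (102.5), the two at +x short (72.5). Origin: centre of the underside. Lid hinged at the top +y edge; posts 30 x 28 x 62 high at the -y side, x = -95 and +95, carry turnbuttons.
- slot0 (a point): Mouth centre (chamfered 2 mm) of long slot 0, at the top face of the block, 34 above the bench; axes as the case's.
- slot1 (a point): Mouth centre (chamfered 2 mm) of long slot 1, at the top face of the block, 34 above the bench; axes as the case's.
- slot2 (a point): Mouth centre (chamfered 2 mm) of long slot 2, at the top face of the block, 34 above the bench; axes as the case's.
- slot3 (a point): Mouth centre (chamfered 2 mm) of short slot 3, at the top face of the block, 34 above the bench; axes as the case's.
- slot4 (a point): Mouth centre (chamfered 2 mm) of short slot 4, at the top face of the block, 34 above the bench; axes as the case's.
- lid (a joint): Domed wooden lid (upside-down tray 270 x 136 x 28 high, 6 thick top), hinge along the case's x. 0 = closed, flat on the block (its top then 62.5 above the bench); grows as it opens up and over to the case's +y side; 1.57 = upright, stop at 1.95. Stiff hinge (0.32 N m): it stays where left, so push it all the way down from its outer face.
- lid_hinge (a point): Middle of the lid's hinge axis: on the case at its top +y edge, 34 above the bench; does not move with the lid.
- button_near (a joint): Steel turnbutton on the case's -x (near) post: flat bar 64 x 18 x 6, turns about a vertical axis through its middle; on it an upright thumb rib 44 long, 10 wide, 24 high. 0 = bar along the case's x, clear of the lid; grows anticlockwise from above to the stop at 1.57 = bar along the case's y, its end over the closed lid. Friction 0.06 N m; stays where left.
- button_far (a joint): Steel turnbutton on the case's +x (far) post: flat bar 64 x 18 x 6, turns about a vertical axis through its middle; on it an upright thumb rib 44 long, 10 wide, 24 high. 0 = bar along the case's x, clear of the lid; grows anticlockwise from above to the stop at 1.57 = bar along the case's y, its end over the closed lid. Friction 0.06 N m; stays where left.
- button_near_top (a point): On button_near's turning axis, at the top of its thumb rib (94 above the bench, 24 above the flat bar); turns with the button, its x axis lies along the bar.
- button_far_top (a point): On button_far's turning axis, at the top of its thumb rib (94 above the bench, 24 above the flat bar); turns with the button, its x axis lies along the bar.
- long_a: Ground steel parallel, long: a bar 28 thick (its x) x 100 long (its y) x 34 high (z), standing upright on the bench, about 0.65 kg, dark round holes in its sides. Origin: centre of the underside. May be absent.
- long_b: Ground steel parallel, long: a bar 28 thick (its x) x 100 long (its y) x 34 high (z), standing upright on the bench, about 0.65 kg, dark round holes in its sides. Origin: centre of the underside. May be absent.
- long_c: Ground steel parallel, long: a bar 28 thick (its x) x 100 long (its y) x 34 high (z), standing upright on the bench, about 0.65 kg, dark round holes in its sides. Origin: centre of the underside. May be absent.
- short_a: Ground steel parallel, short: a bar 28 thick (its x) x 70 long (its y) x 34 high (z), standing upright on the bench, about 0.45 kg, dark round holes in its sides. Origin: centre of the underside. May be absent.
- short_b: Ground steel parallel, short: a bar 28 thick (its x) x 70 long (its y) x 34 high (z), standing upright on the bench, about 0.45 kg, dark round holes in its sides. Origin: centre of the underside. May be absent.
- punch: Bystander, not part of the job: a plain upright dark steel punch, 32 dia x 45 high. Origin at the underside.
- bell: Bystander, not part of the job: a bell-shaped brass piece, 44 dia x 30 high. Origin at the underside.
- die: Bystander, not part of the job: a dark steel block 50 x 40 x 30 high with a hole. Origin at the underside.
- brush: Bystander, not part of the job: a brush lying down. Origin at the underside.
- wedge: Bystander, not part of the job: a rounded piece of light wood 90 x 35 x 22 high. Origin at the underside.
- tin: Bystander, not part of the job: an open aluminium cup, 80 dia x 50 high. Origin at the underside.
- collar: Bystander, not part of the job: a steel collar, 48 dia x 30 high. Origin at the underside.
Mind the look-alikes: they are no part of the job. What is shaped like the short_b but green or red is not meant.

How it is judged (in metres and radians):
On the way, in this order (a step that is already met when the one before it is completed fails the run):
1. every parallel present is fully down in a slot of its own length (z of long_a in the frame of case between 0.008 and 0.0155 m and x of long_a in the frame of case between -0.122 and 0.012 m and y of long_a in the frame of case between -0.008 and 0.008 m and angle between each of long_a, long_b, long_c, short_a, short_b's own z axis and vertical below 0.1 rad and z of long_b in the frame of case between 0.008 and 0.0155 m and x of long_b in the frame of case between -0.122 and 0.012 m and y of long_b in the frame of case between -0.008 and 0.008 m and z of long_c in the frame of case between 0.008 and 0.0155 m and x of long_c in the frame of case between -0.122 and 0.012 m and y of long_c in the frame of case between -0.008 and 0.008 m and z of short_a in the frame of case between 0.008 and 0.0155 m and x of short_a in the frame of case between 0.043 and 0.122 m and y of short_a in the frame of case between -0.008 and 0.008 m and z of short_b in the frame of case between 0.008 and 0.0155 m and x of short_b in the frame of case between 0.043 and 0.122 m and y of short_b in the frame of case between -0.008 and 0.008 m), for 0.2 s.
2. the lid is closed over them (value of joint lid below 0.05 rad), for 0.2 s.
3. both turnbuttons are across the lid's edge (value of joint each of button_near, button_far above 1.4 rad), for 0.2 s.
At the end, for the whole second after the job is handed in: Every parallel present is upright (within 0.1 rad) in a slot of its own length with its underside within 3.5 mm of the slot floor; the lid is within 0.05 rad of closed; both turnbuttons are at 1.4 rad or more, that is within 0.17 rad of straight across (all of step 1 and all of step 3 and value of joint lid below 0.05 rad); the robot touches nothing.
It fails at once if another thing on the bench is knocked over or pushed more than 60 mm from its place (distance of any of punch, bell, die, brush, wedge, tin, collar from where it was at the start of the episode above 0.06 m or angle between any of punch, bell, die, wedge, tin, collar's own z axis and vertical above 0.6 rad).
Of long_a, long_b, long_c, short_a, short_b only 3 to 5 are there at a start; the rules pass over those that are not, and their reading is None.
At some moment in a run one of long_a, long_b, long_c, short_a, short_b may be knocked a few centimetres aside while the robot is not near it.
It also fails if it takes over 210 s, if anything falls off the work surface, if the arm or the gripper's body presses on something with over 40 N, if the wrist force passes 120 N, or if a joint passes its speed limit or range.

### The arm

A 6-joint arm with a two-finger parallel gripper is mounted at the origin on the work surface. World frame = base frame: x ahead of the robot, y to its left, z up, the work surface at z = 0. Lengths are in m, angles in degrees, forces in N, time in s.
With the tool pointing down it reaches from about 0.35 to 0.725 m from the base axis. Payload 6 kg.
Tool frame: the origin (TCP) lies midway between the tips of the shut fingers; the grasp point (between the pads) lies r.grip_point_offset behind it (r.grip_point_offset is the distance from the TCP to the grasp point, in m); z points along the fingers, y is the line along which they close (so a half turn about z gives the same grasp; the last joint's range is limited). The gripper opens to 85 mm and grips with 20 to 120 N. Pads are 22 mm wide; open, the fingers measure 114 mm over their backs; the gripper's body (76 mm by 85 mm) begins 54 mm behind the grasp point. The pads swing forward as they close: fully open they stand 13 mm farther back than shut.
Start: joints at [-44.536, 2.303, 4.859, 0, -92.561, -19.12], TCP at [0.266, -0.538, 0.231] pointing down, gripper open.
Joint ranges: [-146.85, 146.85], [-73.84, 115.35], [-62.03, 85.46], [-188.31, 113.3], [-161.28, -10.13], [-171.36, 171.36]. Speed limits (degrees/s): [147.25, 147.25, 172.46, 180, 180, 180].

### API

Orientations are given as [roll, pitch, yaw] about the fixed x, y, z axes, in that order (R = Rz(yaw) Ry(pitch) Rx(roll)).
In Python, from rig import r gives the robot as it stands.
- The arm moves only by the tool play_rows, never from a script. Its argument "motion" is a list of rows, each a list of 7 numbers: the shift along the world's x, y, z in m, then the turn, a rotation vector about the world's x, y, z in degrees, then the finger opening in m, from 0 to 0.0854. In form: [[x, y, z, rx, ry, rz, claw], ...]. A call has 1 to 8 rows; each row shifts and turns the commanded pose from where the row before left it; what a row does not reach is not made up. A row lasts 1/10 s, in which the tool goes at most 50 mm and 8.59 degrees, less where a joint would pass 70% of its speed; a pose out of reach is approached as far as the arm can. A call with a gripper value outside its range is refused whole. The fingers move at their own pace and stop on an object; "grip_force" is the grip in N (left out, the last holds). Time passes only in rows, so rows that do not move let the fingers close. It gives the time, the measured TCP pose, the force, the opening and the grip force at its end, in the units of the state.
- r.get_obs(): the state, without advancing time (a new reading comes with each control period).
- r.capture(name): name is "scene" or "top"; returns a dict with "frame" (400x640x3 uint8, red, green, blue), "intrinsics" (3x3 intrinsics, pixels), "k1" (the pictures are not rectified: a ray, as slopes to the right and down, at radius r is drawn at 1 + k1 r^2 times it, then the intrinsics apply), "rvec" (rotation vector, rad) and "tvec" (3), from world to camera coordinates, as OpenCV has them. Camera axes: x right, y down, z forward; pixel columns grow to the right and rows downward; lengths in m; the calibration is good to about 2 mm. A picture is of the moment at which its call begins. There is no depth.
- r.close_job(): hands the job in; it is judged then, once.
The state is a dict: "time_s": time; "qpos": joint angles; "qvel": joint speeds; "effort": joint torques, N m; "tcp_pos": TCP position; "orientation": TCP orientation; "ft_force": force on the tool from outside, world axes, zero at the start; "moment": the same for the moment, N m; "width": opening from 0.0 (shut) to 1.0 (fully open); "finger_force": force on a finger pad.
Only numpy, scipy, OpenCV 4.12 (cv2) and the standard library are available. Lean on these libraries where they do the work, as an engineer would, in place of code of your own. Each camera call takes 0.05 s, during which the arm holds its last target. There are 200 camera calls.

## Working session

There is one attempt and no reset: what is moved stays moved. The work goes in short steps, Python scripts to look and compute and a tool call to move; the robot and the scene stay as the last step left them, time stands still between calls to the robot, and variables do not carry over. Pictures are saved under pics/ and viewed, at most 14 in all, crops included, and the job is handed in when it is done.

Besides the shell and the picture viewer there is one more tool, called after "Call:" as name([rows], argument=value, ...), one row to a line, values as JSON. play_rows: Moves the arm, as the interface text tells. Its arguments: {"type":"object","properties":{"motion":{"type":"array","items":{"type":"array","items":{"type":"number"}}},"grip_force":{"type":"number"}},"required":["motion"]}

```bash
ls; mkdir -p pics
python3 - <<'E'
from rig import r
import cv2
o=r.get_obs(); print(o, r.grip_point_offset)
for n in ("top","scene"):
    c=r.capture(n); cv2.imwrite(f"pics/{n}0.png",cv2.cvtColor(c["frame"],cv2.COLOR_RGB2BGR)); print(c["intrinsics"],c["k1"],c["rvec"],c["tvec"])
E
```

```text
pics
{'time_s': 0.0, 'qpos': array([-4.45344526e+01,  2.34026037e+00,  4.80080837e+00, -2.87566328e-02,
       -9.25600751e+01, -1.91194387e+01]), 'qvel': array([-0.01520083, -0.14326442, -0.02781522, -0.01920841, -0.05622832,
       -0.04807992]), 'effort': array([ 4.40947397e-04, -3.68204641e+01,  3.47410262e+01,  6.93220228e+00,
       -5.40805151e-03, -4.55839245e-05]), 'tcp_pos': array([ 0.26621421, -0.53734109,  0.23024091]), 'orientation': array([ 1.79896553e+02, -5.45352703e-03, -1.53652627e+02]), 'ft_force': array([ 0.04779546,  0.17802188, -0.10491186]), 'moment': array([0.04259081, 0.03715687, 0.03974086]), 'finger_force': 0.0, 'width': 0.9967388146600619} 0.0187
[[442.03921832   0.         319.29827764]
 [  0.         442.03921832 196.97007681]
 [  0.           0.           1.        ]] 0.006802313433924546 [ 2.18077447 -2.12560337  0.15520537] [-0.04859349  0.55742778  1.38548061]
[[446.23875699   0.         322.37592853]
 [  0.         446.23875699 206.03976554]
 [  0.           0.           1.        ]] -0.015280092507269012 [ 2.08165831  0.86956278 -0.43285573] [-0.38573815 -0.17955885  1.61792921]
```

View pics/top0.png

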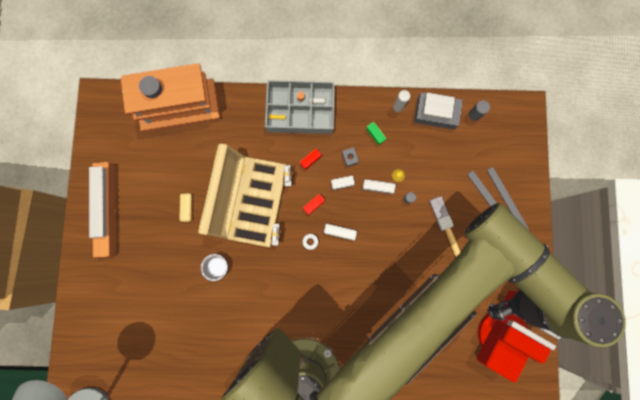

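View pics/scene0.png

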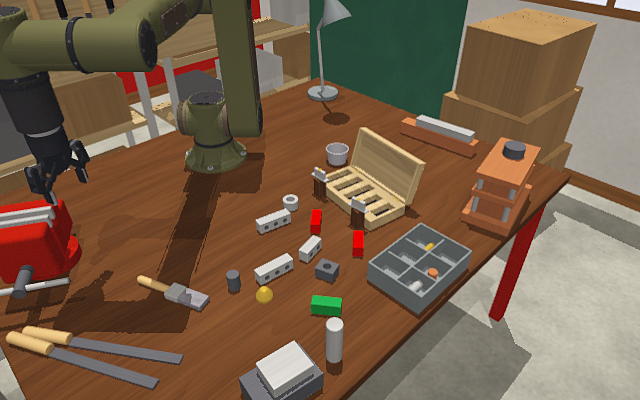

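Top view: the parallels are at about (343,183) short, (379,186) long and (340,232) long. The case is centred near (258,200) with the lid open. Next I'll enlarge the crop to measure.

```bash
cat > h.py <<'E'
import numpy as np, cv2
from rig import r
def ray(c,uv):
    K=c["intrinsics"]; k=c["k1"]
    uv=np.atleast_2d(np.array(uv,float))
    n=cv2.undistortPoints(uv[:,None],K,np.array([k,0,0,0,0]))[:,0]
    R=cv2.Rodrigues(np.array(c["rvec"]))[0]; t=np.array(c["tvec"]).ravel()
    d=np.c_[n,np.ones(len(n))]@R; o=-R.T@t
    return o,d
def world(c,uv,z):
    o,d=ray(c,uv); return o+d*((z-o[2])/d[:,2])[:,None]
def pix(c,P):
    return cv2.projectPoints(np.atleast_2d(np.array(P,float)),np.array(c["rvec"]),np.array(c["tvec"]),c["intrinsics"],np.array([c["k1"],0,0,0,0]))[0][:,0]
def crop(c,x0,y0,w,h,s,name):
    f=cv2.cvtColor(c["frame"],cv2.COLOR_RGB2BGR)[y0:y0+h,x0:x0+w]
    cv2.imwrite(name,cv2.resize(f,None,fx=s,fy=s,interpolation=cv2.INTER_CUBIC))
E
python3 - <<'E'
from h import *
c=r.capture("top"); crop(c,195,135,215,120,3.7,"pics/c1.png")
print(world(c,[[343,183],[379,186],[340,232]],.034).round(3))
f=c["frame"].astype(int)
m=((f.min(2)>165)&(f.max(2)-f.min(2)<30)).astype(np.uint8)
n,l,s,ce=cv2.connectedComponentsWithStats(m)
for i in range(1,n):
    x,y,w,h,a=s[i]
    if 250<x<420 and 140<y<260 and a>30:
        p=np.argwhere(l==i)[:,::-1].astype(np.float32)
        W=world(c,p,.034)[:,:2]
        print(s[i],cv2.minAreaRect((W*1000).astype(np.float32)),W.mean(0))
E
```

```text
[[ 0.607 -0.11   0.034]
 [ 0.6   -0.227  0.034]
 [ 0.448 -0.103  0.034]]
[285 177   6   9  43] ((608.7473754882812, 70.17118072509766), (26.46108627319336, 16.21242904663086), 2.040125608444214) [0.60776766 0.07153199]
[332 176  22  13 195] ((610.4262084960938, -108.05293273925781), (29.64769172668457, 70.28148651123047), 12.979876518249512) [ 0.61052845 -0.10807388]
[363 180  32  13 273] ((600.7486572265625, -226.01568603515625), (100.46125793457031, 28.90812110900879), 83.25359344482422) [ 0.60069101 -0.2263943 ]
[324 224  32  16 289] ((449.27008056640625, -102.850830078125), (100.50945281982422, 29.48513412475586), 78.4595718383789) [ 0.449177   -0.10310328]
[303 234  15  15 131] ((416.77044677734375, -8.229692459106445), (44.42749786376953, 44.643455505371094), 1.4593377113342285) [ 0.41583621 -0.00792729]
[272 237   6   8  41] ((415.485595703125, 104.82268524169922), (22.390226364135742, 15.911675453186035), 2.2800984382629395) [0.41493204 0.10561867]
```

View pics/c1.png

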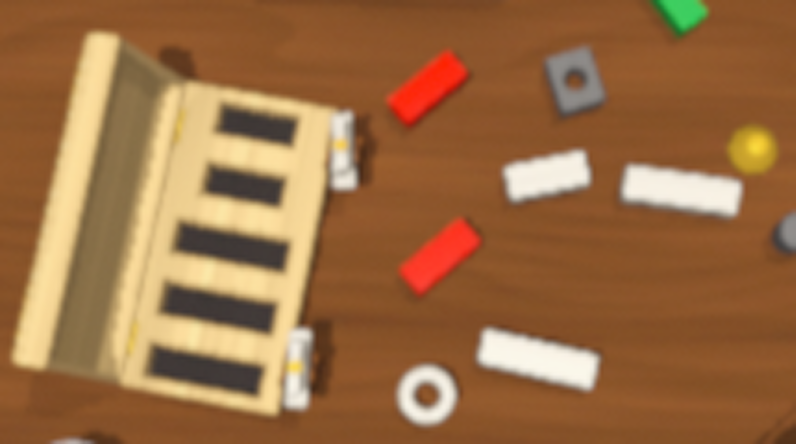

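```bash
cat > fit.py <<'E'
from h import *
from scipy.optimize import minimize
S=8
def rast(c,P,roi):
    x0,y0,w,h=roi; p=(pix(c,P)-[x0,y0]+.5)*S-.5
    m=np.zeros((h*S,w*S),np.uint8); cv2.fillPoly(m,[np.round(p*16).astype(np.int32)],1,shift=4); return m
def rect(cx,cy,hx,hy,z): return np.array([[cx-hx,cy-hy,z],[cx+hx,cy-hy,z],[cx+hx,cy+hy,z],[cx-hx,cy+hy,z]])
def tf(P,x,y,a):
    P=np.array(P); R=np.array([[np.cos(a),-np.sin(a)],[np.sin(a),np.cos(a)]]); return np.c_[P[:,:2]@R.T+[x,y],P[:,2]]
SL=[(-.11+.055*i,(.1025 if i<3 else .0725)/2) for i in range(5)]
def slots(c,q,roi,use=range(5)):
    M=0
    for i in use:
        cx,hy=SL[i]
        M=M+(rast(c,tf(rect(cx,0,.01525,hy,.012),*q),roi)&rast(c,tf(rect(cx,0,.01525,hy,.034),*q),roi))
    return cv2.blur(cv2.resize(M.astype(np.float32),None,fx=1/S,fy=1/S,interpolation=cv2.INTER_AREA),(2,2))if 0 else cv2.GaussianBlur(cv2.resize(M.astype(np.float32),None,fx=1/S,fy=1/S,interpolation=cv2.INTER_AREA),(0,0),.6)
def fit(c,img,model,q0,roi,d):
    def cost(q):
        m=model(c,q,roi); A=np.c_[m.ravel(),np.ones(m.size)]
        return np.linalg.lstsq(A,img.ravel(),rcond=None)[1][0]/((img-img.mean())**2).sum()
    s=np.vstack([q0]+[np.array(q0)+np.eye(3)[i]*d[i] for i in range(3)])
    o=minimize(cost,q0,method="Nelder-Mead",options=dict(initial_simplex=s,xatol=1e-5,fatol=1e-7,maxiter=150)); return o.x,o.fun
def bar(hy,z=.034): return lambda c,q,roi: cv2.GaussianBlur(cv2.resize(rast(c,tf(rect(0,0,.014,hy,z),*q),roi).astype(np.float32),None,fx=1/S,fy=1/S,interpolation=cv2.INTER_AREA),(0,0),.6)
E
python3 - <<'E'
from fit import *
c=r.capture("top"); s=r.capture("scene")
q0=[.52,.145,-.2]
for n,k in (("top",c),("scene",s)):
    p=pix(k,tf([[-.135,-.068,.034],[.135,-.068,.034],[.135,.068,.034],[-.135,.068,.034]],*q0))
    print(n,p.round(0).tolist())
roi=(232,158,50,90)
g=cv2.cvtColor(c["frame"],cv2.COLOR_RGB2GRAY)
def dark(k,roi):
    x,y,w,h=roi; f=k["frame"][y:y+h,x:x+w].max(2); return (np.minimum(f,140)).astype(float)
q,e=fit(c,dark(c,roi),slots,q0,roi,[.01,.01,.05]); print("case top",q,e)
b=pix(s,tf([[-.135,-.068,.034],[.135,-.068,.034],[.135,.068,.034],[-.135,.068,.034]],*q)); print(b)
x0,y0=b.min(0).astype(int);x1,y1=b.max(0).astype(int); r2=(x0,y0,x1-x0,y1-y0)
print("case scene",fit(s,dark(s,r2),slots,q,r2,[.004,.004,.02]))
for nm,q0,hy in (("S1",[.61,-.108,np.radians(-77+180)],.035),("L1",[.6007,-.226,np.radians(83.25)],.05),("L2",[.4493,-.103,np.radians(78.5)],.05)):
    for n,k in (("top",c),("scene",s)):
        p=pix(k,tf(rect(0,0,.014,hy,.034),*q0)); a=p.min(0).astype(int)-5; z=p.max(0).astype(int)+(6 if n=="top" else 3)
        ro=(*a,*(z-a)); im=k["frame"][a[1]:z[1],a[0]:z[0]].min(2).astype(float)
        if n=="scene": im=np.maximum(im,150)
        qq,e=fit(k,im,bar(hy),q0,ro,[.004,.004,.05]); print(nm,n,qq[:2].round(4),np.degrees(qq[2]).round(1),round(e,3))
crop(s,225,150,200,145,4,"pics/s1.png")
E
```

```text
top [[274.0, 254.0], [294.0, 172.0], [253.0, 163.0], [232.0, 244.0]]
scene [[308.0, 178.0], [358.0, 222.0], [394.0, 206.0], [342.0, 166.0]]
case top [ 0.54116885  0.16661943 -0.17231404] 0.28321925131941106
[[316.22402175 178.66798226]
 [369.67352583 222.16011239]
 [405.045152   205.59431242]
 [349.65350637 165.83750834]]
case scene (array([ 0.53826429,  0.16920201, -0.17226569]), np.float64(0.8726422758489696))
S1 top [ 0.6143 -0.1116] 109.5 0.914
S1 scene [ 0.6096 -0.1065] 193.9 0.046
L1 top [ 0.6009 -0.2263] 173.2 0.038
L1 scene [ 0.5999 -0.2247] 172.0 0.044
L2 top [ 0.4485 -0.1074] 168.3 0.029
L2 scene [ 0.4481 -0.1012] 168.4 0.089
```

View pics/s1.png

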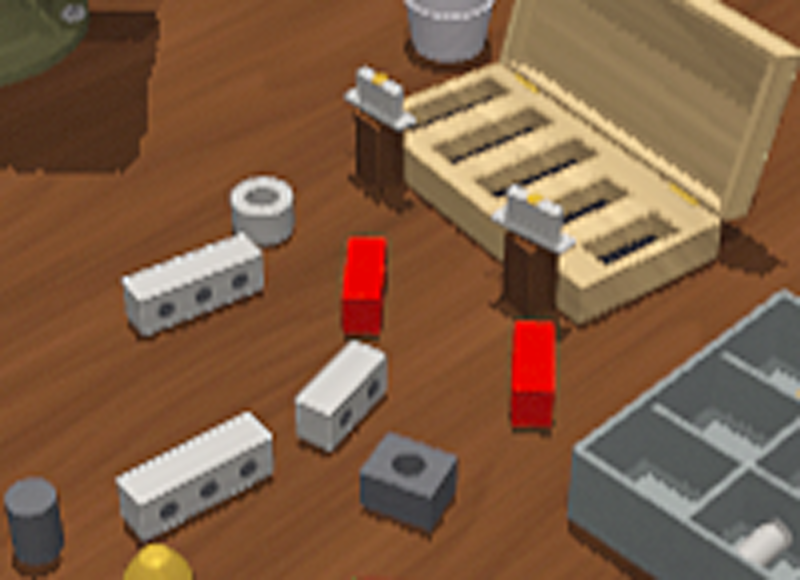

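Run:
```python
from fit import *
c=r.capture("top"); s=r.capture("scene")
W=world(c,np.array([[185,80],[338,108],[280,412],[120,382]])/3.7+[195,135],.034); print(W.round(4),W.mean(0))
slc=np.array([[207,370],[219,308],[231,247],[245,186],[257,125]])/3.7+[195,135]; F=world(c,slc,.03);print(F.round(4))
def dark(k,roi):
    x,y,w,h=roi; f=k["frame"][y:y+h,x:x+w].max(2); return (np.minimum(f,140)).astype(float)
roi=(232,160,44,82)
for a in (-.2,-.23):
  for x in (.51,.53,.55):
   for y in (.14,.15,.16):
    q,e=fit(c,dark(c,roi),slots,[x,y,a],roi,[.006,.006,.03]); 
    if e<.25: print("case top",q.round(4),round(e,3))
x,y=W.mean(0)[:2]
for nm,q0,hy in (("S1",[.61,-.108,np.radians(14)],.035),("L1",[.6007,-.226,np.radians(-7)],.05),("L2",[.4493,-.103,np.radians(-11.5)],.05)):
    for n,k in (("top",c),("scene",s)):
        p=pix(k,tf(rect(0,0,.014,hy,.034),*q0)); a=p.min(0).astype(int)-5; z=p.max(0).astype(int)+(6 if n=="top" else 3)
        ro=(*a,*(z-a)); im=k["frame"][a[1]:z[1],a[0]:z[0]].min(2).astype(float)
        if n=="scene": im=np.maximum(im,150)
        qq,e=fit(k,im,bar(hy),q0,ro,[.004,.004,.05]); print(nm,n,qq[:2].round(4),np.degrees(qq[2]).round(1),round(e,3))
```

```text
[[0.6858 0.2117 0.034 ]
 [0.6642 0.0758 0.034 ]
 [0.3966 0.1162 0.034 ]
 [0.4188 0.2548 0.034 ]] [0.54137246 0.16463766 0.034     ]
[[0.4312 0.1811 0.03  ]
 [0.4852 0.1732 0.03  ]
 [0.5388 0.1651 0.03  ]
 [0.5931 0.1553 0.03  ]
 [0.6479 0.147  0.03  ]]
case top [ 0.5417  0.168  -0.1562] 0.239
case top [ 0.542   0.1676 -0.1646] 0.236
case top [ 0.5412  0.1678 -0.1645] 0.236
case top [ 0.5414  0.167  -0.1682] 0.237
case top [ 0.5414  0.1683 -0.1593] 0.24
case top [ 0.5418  0.1674 -0.168 ] 0.237
case top [ 0.5416  0.1677 -0.1632] 0.237
case top [ 0.5415  0.1676 -0.1578] 0.238
case top [ 0.5401  0.1672 -0.1682] 0.243
case top [ 0.5416  0.1676 -0.1643] 0.236
case top [ 0.5413  0.168  -0.1683] 0.236
case top [ 0.5408  0.1681 -0.171 ] 0.242
S1 top [ 0.6106 -0.108 ] 13.7 0.049
S1 scene [ 0.6095 -0.1065] 13.8 0.044
L1 top [ 0.6006 -0.2265] -6.7 0.047
L1 scene [ 0.5994 -0.2242] -7.1 0.038
L2 top [ 0.4491 -0.1035] -11.4 0.037
L2 scene [ 0.448  -0.1016] -11.4 0.059
```

```bash
cat > ov.py <<'E'
from fit import *
def lines(q):
    L=[]
    def add(P): P=tf(P,*q); L.append(P)
    add(rect(0,0,.135,.068,.034))
    for cx,hy in SL: add(rect(cx,0,.01525,hy,.034)); add(rect(cx,0,.01525,hy,.012))
    for x in(-.095,.095): add([[x,-.068-.014-.0,.094],[x,-.082,.0]])
    return L
def draw(c,q,roi,s):
    x,y,w,h=roi; f=cv2.resize(cv2.cvtColor(c["frame"],cv2.COLOR_RGB2BGR)[y:y+h,x:x+w],None,fx=s,fy=s,interpolation=cv2.INTER_CUBIC)
    for i,P in enumerate(lines(q)):
        p=((pix(c,P)-[x,y]+.5)*s-.5); col=(0,0,255) if i%2==0 else (0,160,0)
        cv2.polylines(f,[np.round(p*16).astype(np.int32)],True,(255,0,0) if i==0 else ((0,0,255) if i%2 else (0,200,0)),1,cv2.LINE_AA,4)
    return f
E
python3 - <<'E'
from ov import *
c=r.capture("top"); s=r.capture("scene")
a=draw(c,(.5415,.166,-.157),(224,154,68,96),6)
b=draw(s,(.5404,.1678,-.157),(310,150,102,80),3.8)
o=np.zeros((580,800,3),np.uint8); o[:576,:408]=a; o[:304,410:410+387]=b[:,:387]; cv2.imwrite("pics/ov1.png",o)
for k in(c,s): print(-cv2.Rodrigues(k["rvec"])[0].T@k["tvec"])
E
```

```text
[ 0.36352791 -0.02734997  1.449049  ]
[ 1.26580748 -0.70596564  0.83550832]
```

View pics/ov1.png

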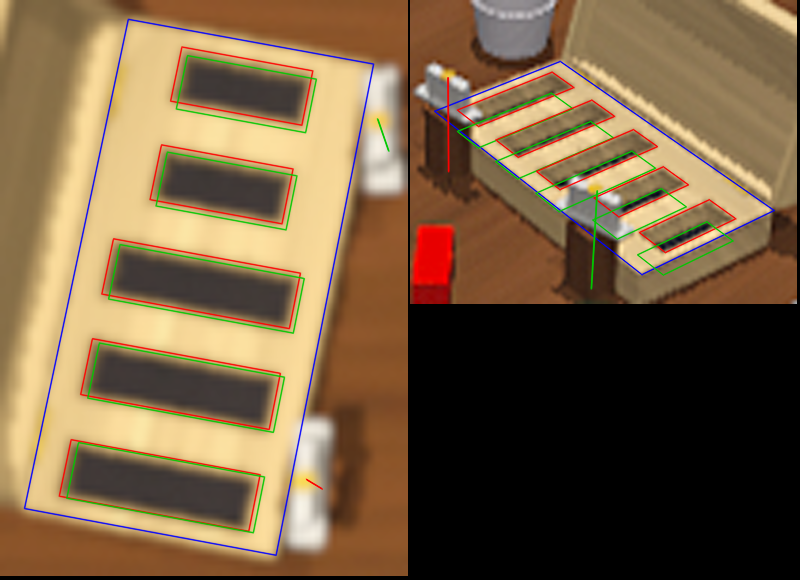

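The two cameras agree to about 2 mm, and I'll use the average of the two. L2 is at (0.4486,-0.1026) with yaw -11.4°. The case is at about (0.5405,0.168) with yaw -9.2°. There are three parallels. I'll move over L2 first.

Call:
play_rows([
  [0.018,0.0435,0,0,0,5.22,0.06],
  [0.018,0.0435,0,0,0,5.22,0.06],
  [0.018,0.0435,0,0,0,5.22,0.06],
  [0.018,0.0435,0,0,0,5.22,0.06],
  [0.018,0.0435,0,0,0,5.22,0.06],
  [0.018,0.0435,0,0,0,5.22,0.06],
  [0.018,0.0435,0,0,0,5.22,0.06],
  [0.018,0.0435,0,0,0,5.22,0.06],
], grip_force=60)

```text
time_s: 1.25
tcp_pos: [0.4105, -0.1878, 0.2316]
orientation: [-179.9, 0.0, -111.7]
ft_force: [0.2, -0.8, -0.3]
width: 0.707
finger_force: 0.0
```

Call:
play_rows([
  [0.018,0.0435,-0.02,0,0,5.22,0.06],
  [0.0205,0.0435,-0.02,0,0,5.22,0.06],
  [0,0,-0.03,0,0,0,0.06],
  [0,0,-0.03,0,0,0,0.06],
  [0,0,-0.03,0,0,0,0.06],
  [0,0,0,0,0,0,0.06],
])

```text
time_s: 1.85
tcp_pos: [0.4451, -0.1051, 0.0983]
orientation: [179.6, -0.1, -101.4]
ft_force: [-0.2, 0.7, -0.6]
width: 0.707
finger_force: 0.0
```

Call:
play_rows([
  [0,0,0,0,0,0,0.06],
  [0,0,0,0,0,0,0.06],
])

```text
time_s: 2.05
tcp_pos: [0.4486, -0.1056, 0.1048]
orientation: [-179.8, 0.0, -101.5]
ft_force: [-0.1, 0.3, 0.5]
width: 0.702
finger_force: 0.0
```

Run:
```python
from h import *
print(r.get_obs()["tcp_pos"]); s=r.capture("scene"); c=r.capture("top"); 
print(r.get_obs()["tcp_pos"])
crop(s,200,120,200,145,4,"pics/s2.png")
print(pix(s,[[.4451,-.1051,.098],[.4486,-.1026,.034]]))
```

```text
[ 0.44859542 -0.1056008   0.1048357 ]
[ 0.44848992 -0.10546814  0.10449766]
[[269.44723243 198.36384138]
 [272.51268793 216.42807595]]
```

View pics/s2.png

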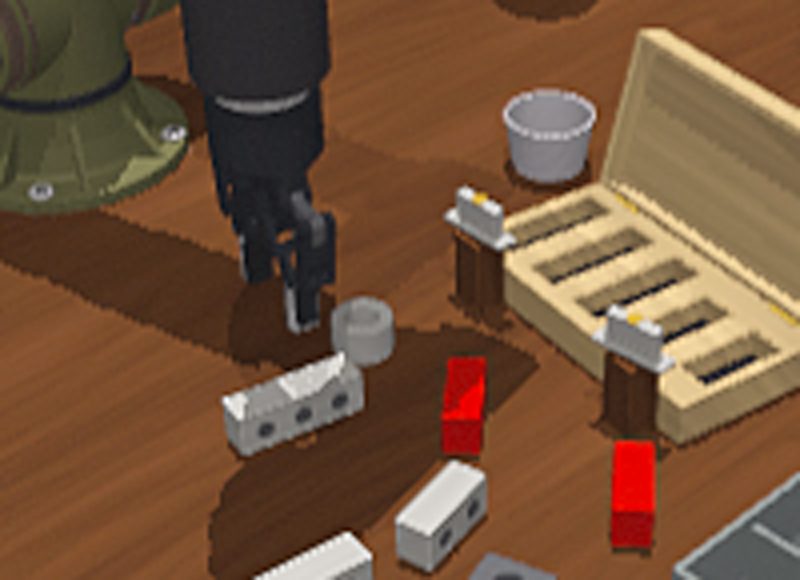

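Call:
play_rows([
  [0,0.003,-0.025,0,0,0,0.06],
  [0,0,-0.025,0,0,0,0.06],
  [0,0,-0.02,0,0,0,0.06],
  [0,0,-0.01,0,0,0,0.06],
  [0,0,0,0,0,0,0.06],
  [0,0,0,0,0,0,0.06],
])

```text
time_s: 2.75
tcp_pos: [0.4483, -0.1025, 0.0239]
orientation: [-179.9, -0.0, -101.4]
ft_force: [-0.4, 0.2, 1.8]
width: 0.706
finger_force: 0.0
```

Call:
play_rows([
  [0,0,-0.0025,0,0,0,0.06],
  [0,0,0,0,0,0,0.02],
  [0,0,0,0,0,0,0.02],
  [0,0,0,0,0,0,0.02],
  [0,0,0,0,0,0,0.02],
  [0,0,0,0,0,0,0.02],
])

```text
time_s: 3.35
tcp_pos: [0.4482, -0.1024, 0.0208]
orientation: [-179.9, 0.0, -101.4]
ft_force: [0.6, 0.2, 4.9]
width: 0.31
finger_force: 60.4
```

Call:
play_rows([
  [0,0,0.02,0,0,0,0.02],
  [0,0,0.04,0,0,0,0.02],
  [0,0,0.04,0,0,0,0.02],
  [0,0,0.03,0,0,0,0.02],
  [0,0,0,0,0,0,0.02],
  [0,0,0,0,0,0,0.02],
])

```text
time_s: 3.95
tcp_pos: [0.4465, -0.1017, 0.1473]
orientation: [179.8, 0.1, -101.5]
ft_force: [0.2, 0.3, -9.0]
width: 0.304
finger_force: 61.3
```

Call:
play_rows([
  [-0.002,0.048,0,0,0,0.4,0.02],
  [-0.0025,0.048,0,0,0,0.4,0.02],
  [-0.0025,0.048,0,0,0,0.4,0.02],
  [-0.0025,0.048,0,0,0,0.4,0.02],
  [-0.0025,0.048,0,0,0,0.4,0.02],
  [-0.0025,0.0475,0,0,0,0.3,0.02],
  [0,0,0,0,0,0,0.02],
  [0,0,0,0,0,0,0.02],
])

```text
time_s: 4.75
tcp_pos: [0.4312, 0.1853, 0.1461]
orientation: [179.7, -0.3, -99.0]
ft_force: [-0.1, -0.9, -7.1]
width: 0.309
finger_force: 61.4
```

Call:
play_rows([
  [0,0,-0.04,0,0,0,0.02],
  [0,0,-0.03,0,0,0,0.02],
  [0,0,0,0,0,0,0.02],
  [0,0,0,0,0,0,0.02],
])

```text
time_s: 5.15
tcp_pos: [0.433, 0.1837, 0.0796]
orientation: [180.0, -0.1, -99.2]
ft_force: [1.4, 1.1, -6.8]
width: 0.31
finger_force: 61.6
```

Run:
```python
from ov import *
print(r.get_obs()["tcp_pos"]); s=r.capture("scene"); c=r.capture("top"); 
a=draw(c,(.541,.167,-.16),(224,154,68,96),6)
x=cv2.resize(cv2.cvtColor(s["frame"],cv2.COLOR_RGB2BGR)[130:240,290:390],None,fx=3.9,fy=3.9,interpolation=cv2.INTER_CUBIC)
o=np.zeros((580,800,3),np.uint8); o[:576,:408]=a; o[:429,410:800]=x; cv2.imwrite("pics/p3.png",o)
```

```text
[0.43300555 0.18365216 0.07961153]
```

View pics/p3.png

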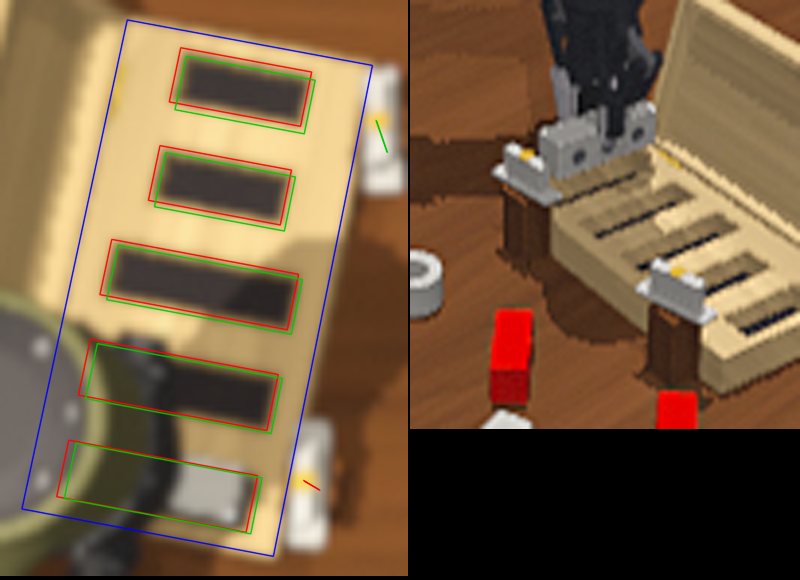

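Run:
```python
from fit import *
c=r.capture("top"); s=r.capture("scene")
z=.0928;x0,y0,w,h=253,227,16,18
roi=(x0,y0,w,h); im=c["frame"][y0:y0+h,x0:x0+w]
im=(im.max(2).astype(float)-im.min(2))  # saturation low on steel
im=np.minimum(im,60)
for q0 in ([.433,.1837,-.16],[.434,.181,-.15],[.431,.186,-.17]):
    q,e=fit(c,im,bar(.05,z),q0,roi,[.003,.003,.02]); print(q.round(4),e)
    print(pix(c,tf(rect(0,0,.014,.05,z),*q)).round(1).tolist())
print(im.astype(int))
```

```text
[ 0.432   0.1796 -0.1478] 0.06300949952240897
[[263.7, 241.0], [265.4, 232.0], [233.3, 226.4], [231.5, 235.4]]
[ 0.4323  0.1789 -0.1579] 0.05900882897410744
[[263.8, 241.1], [265.7, 232.1], [233.6, 226.1], [231.7, 235.1]]
[ 0.4316  0.1791 -0.1554] 0.057606926983360084
[[263.8, 241.3], [265.6, 232.2], [233.5, 226.4], [231.6, 235.4]]
[[37 60 60 60 60 60 60 60 60 60 60 60 60 60 60 60]
 [33 60 60 60 60 60 60 60 60 60 60 60 60 60 60 60]
 [21 42 56 60 60 60 60 60 60 60 60 60 60 60 60 60]
 [12 23 31 35 38 43 50 56 60 60 60 60 60 60 60 60]
 [ 9 16 20 20 21 24 28 30 34 38 44 57 60 60 60 60]
 [ 9 14 17 17 18 18 19 19 20 21 24 35 57 60 60 60]
 [11 15 17 17 18 17 17 17 18 17 18 21 39 60 60 60]
 [13 16 17 17 18 17 18 17 17 16 17 15 24 54 60 60]
 [14 17 17 17 17 18 18 17 17 17 17 14 22 54 60 60]
 [15 16 17 16 17 18 18 18 18 17 16 15 29 60 60 60]
 [16 17 17 18 17 18 18 17 18 17 15 15 41 60 60 60]
 [16 16 17 17 17 17 17 17 17 15 14 20 58 60 60 60]
 [23 20 18 16 16 16 16 16 14 12 11 29 60 60 60 60]
 [50 46 36 29 26 24 20 18 14 10 12 41 60 60 60 60]
 [60 60 60 57 56 53 49 38 30 26 38 60 60 60 60 60]
 [60 60 60 60 60 60 60 60 60 60 60 60 60 60 60 60]
 [60 60 60 60 60 60 60 60 60 60 60 60 60 60 60 60]
 [54 56 59 60 60 60 60 60 60 60 60 60 60 60 60 60]]
```

Call:
play_rows([
  [-0.0005,0.002,-0.01,0,0,0,0.02],
  [0,0,-0.01,0,0,0,0.02],
  [0,0,0,0,0,0,0.02],
  [0,0,0,0,0,0,0.02],
])

```text
time_s: 5.75
tcp_pos: [0.4323, 0.1869, 0.0594]
orientation: [180.0, -0.1, -99.1]
ft_force: [-0.3, 0.2, -6.7]
width: 0.308
finger_force: 61.5
```

Call:
play_rows([
  [0,0,-0.005,0,0,0,0.02],
  [0,0,-0.005,0,0,0,0.02],
  [0,0,0,0,0,0,0.02],
])

```text
time_s: 6.05
tcp_pos: [0.4337, 0.1875, 0.0546]
orientation: [-179.8, 0.1, -99.1]
ft_force: [-12.2, -4.2, 16.4]
width: 0.309
finger_force: 64.5
```

Call:
play_rows([
  [-0.0015,-0.001,0,0,0,0,0.02],
  [0,0,0,0,0,0,0.02],
])

```text
time_s: 6.25
tcp_pos: [0.4335, 0.1875, 0.0546]
orientation: [-179.6, 0.3, -99.1]
ft_force: [-3.5, -0.1, 9.6]
width: 0.314
finger_force: 63.8
```

Call:
play_rows([
  [-0.0015,-0.001,0,0,0,0,0.02],
  [0,0,-0.002,0,0,0,0.02],
  [0,0,0,0,0,0,0.02],
])

```text
time_s: 6.55
tcp_pos: [0.4331, 0.1873, 0.0544]
orientation: [-179.5, 0.4, -99.1]
ft_force: [-4.5, 1.3, 17.2]
width: 0.308
finger_force: 64.7
```

Call:
play_rows([
  [0,0,0.012,0,0,0,0.02],
  [0,0,0,0,0,0,0.02],
  [0,0,0,0,0,0,0.02],
])

```text
time_s: 6.85
tcp_pos: [0.4289, 0.1848, 0.0589]
orientation: [179.9, -0.1, -99.2]
ft_force: [0.1, 0.5, -7.9]
width: 0.309
finger_force: 61.7
```

Call:
play_rows([
  [0.0025,0.0003,0,0,0,0,0.02],
  [0,0,-0.004,0,0,0,0.02],
  [0,0,0,0,0,0,0.02],
])

```text
time_s: 7.15
tcp_pos: [0.4314, 0.1849, 0.0545]
orientation: [179.9, -0.1, -99.2]
ft_force: [-0.1, -1.2, -8.1]
width: 0.309
finger_force: 61.6
```

Call:
play_rows([
  [0,0,-0.004,0,0,0,0.02],
  [0,0,0,0,0,0,0.02],
])

```text
time_s: 7.35
tcp_pos: [0.4316, 0.1851, 0.0511]
orientation: [179.9, -0.1, -99.2]
ft_force: [-0.5, 0.8, -7.6]
width: 0.307
finger_force: 61.6
```

Call:
play_rows([
  [0,0,-0.005,0,0,0,0.02],
  [0,0,-0.005,0,0,0,0.02],
  [0,0,0,0,0,0,0.02],
])

```text
time_s: 7.65
tcp_pos: [0.4314, 0.185, 0.0408]
orientation: [179.9, -0.1, -99.2]
ft_force: [0.3, 0.2, -7.7]
width: 0.308
finger_force: 61.5
```

Call:
play_rows([
  [0,0,-0.004,0,0,0,0.02],
  [0,0,-0.003,0,0,0,0.02],
  [0,0,0,0,0,0,0.02],
])

```text
time_s: 7.95
tcp_pos: [0.4318, 0.1853, 0.0345]
orientation: [180.0, -0.0, -99.2]
ft_force: [0.5, 0.5, -7.2]
width: 0.308
finger_force: 61.6
```

Call:
play_rows([
  [0,0,0,0,0,0,0.044],
  [0,0,0,0,0,0,0.044],
  [0,0,0,0,0,0,0.044],
  [0,0,0.03,0,0,0,0.044],
  [0,0,0.045,0,0,0,0.044],
  [0,0,0.045,0,0,0,0.06],
  [0,-0.02,0.03,0,0,0,0.06],
  [0.02,-0.045,0,0,0,3,0.06],
])

```text
time_s: 8.75
tcp_pos: [0.4537, 0.1224, 0.1918]
orientation: [-179.5, 0.4, -95.8]
ft_force: [1.1, 0.4, 0.5]
width: 0.707
finger_force: 0.0
```

Call:
play_rows([
  [0.02,-0.045,0,0,0,4,0.06],
  [0.02,-0.045,0,0,0,4,0.06],
  [0.02,-0.045,0,0,0,4,0.06],
  [0,0,0,0,0,0,0.06],
  [0,0,0,0,0,0,0.06],
])

```text
time_s: 9.25
tcp_pos: [0.5124, -0.0158, 0.1854]
orientation: [-180.0, -0.0, -84.4]
ft_force: [-0.4, 0.5, 0.2]
width: 0.702
finger_force: 0.0
```

```bash
cat > bars.py <<'E'
from fit import *
def bars(lst):
    c=r.capture("top"); s=r.capture("scene"); print(r.get_obs()["tcp_pos"])
    for nm,q0,hy in lst:
        for n,k in (("top",c),("scene",s)):
            p=pix(k,tf(rect(0,0,.014,hy,.034),*q0)); a=p.min(0).astype(int)-5; z=p.max(0).astype(int)+(6 if n=="top" else 3)
            ro=(*a,*(z-a)); im=k["frame"][a[1]:z[1],a[0]:z[0]].min(2).astype(float)
            if n=="scene": im=np.maximum(im,150)
            qq,e=fit(k,im,bar(hy),q0,ro,[.004,.004,.05]); print(nm,n,qq[:2].round(4),np.degrees(qq[2]).round(1),round(e,3))
    return c,s
E
python3 - <<'E'
from bars import *
c,s=bars((("S1",[.61,-.108,np.radians(14)],.035),("L1",[.6007,-.226,np.radians(-7)],.05)))
crop(s,200,120,220,160,3.6,"pics/s4.png")
E
```

```text
[ 0.51208564 -0.01404202  0.18544992]
S1 top [ 0.6106 -0.1097] 13.8 0.346
S1 scene [ 0.6027 -0.1106] 19.6 0.989
L1 top [ 0.6006 -0.2265] -6.7 0.049
L1 scene [ 0.5995 -0.2242] -7.1 0.039
```

View pics/s4.png

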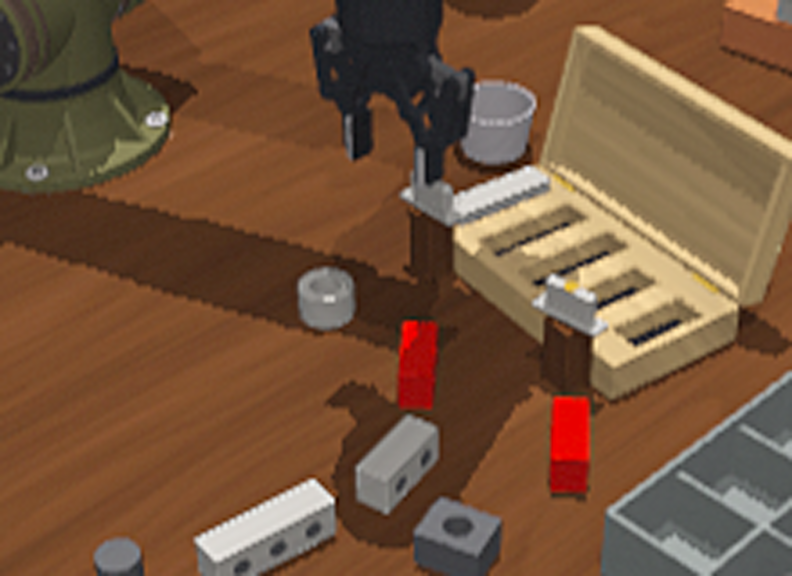

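Call:
play_rows([
  [0.033,-0.031,0,0,0,4.1,0.044],
  [0.033,-0.031,0,0,0,4.1,0.044],
  [0.032,-0.031,-0.01,0,0,0,0.044],
  [0,0,-0.04,0,0,0,0.044],
  [0,0,-0.04,0,0,0,0.044],
  [0,0,0,0,0,0,0.044],
  [0,0,0,0,0,0,0.044],
])

```text
time_s: 10.05
tcp_pos: [0.6102, -0.1066, 0.0962]
orientation: [180.0, -0.1, -75.8]
ft_force: [0.5, 0.6, 1.9]
width: 0.515
finger_force: 0.0
```

Call:
play_rows([
  [0,-0.0005,-0.03,0,0,0,0.044],
  [0,0,-0.03,0,0,0,0.044],
  [0,0,-0.014,0,0,0,0.044],
  [0,0,0,0,0,0,0.044],
  [0,0,0,0,0,0,0.044],
])

```text
time_s: 10.55
tcp_pos: [0.6115, -0.1079, 0.0238]
orientation: [-179.8, -0.1, -75.9]
ft_force: [0.1, 0.4, 0.8]
width: 0.516
finger_force: 0.0
```

Call:
play_rows([
  [-0.001,0.0005,-0.003,0,0,0,0.044],
  [0,0,0,0,0,0,0.02],
  [0,0,0,0,0,0,0.02],
  [0,0,0,0,0,0,0.02],
  [0,0,0,0,0,0,0.02],
])

```text
time_s: 11.05
tcp_pos: [0.6098, -0.1075, 0.0196]
orientation: [-179.9, -0.0, -75.9]
ft_force: [-2.0, 2.4, 5.1]
width: 0.311
finger_force: 61.3
```

Call:
play_rows([
  [0,0,0.02,0,0,0,0.02],
  [0,0,0.04,0,0,0,0.02],
  [0,0,0.04,0,0,0,0.02],
  [0,0,0.03,0,0,0,0.02],
  [0,0,0,0,0,0,0.02],
  [0,0,0,0,0,0,0.02],
])

```text
time_s: 11.65
tcp_pos: [0.6087, -0.1073, 0.1471]
orientation: [180.0, 0.1, -76.0]
ft_force: [0.1, 0.4, -4.4]
width: 0.316
finger_force: 60.4
```

Call:
play_rows([
  [0.0067,0.043,0,0,0,-3.87,0.02],
  [0.0067,0.043,0,0,0,-3.87,0.02],
  [0.0067,0.043,0,0,0,-3.87,0.02],
  [0.0067,0.043,0,0,0,-3.87,0.02],
  [0.0067,0.043,0,0,0,-3.87,0.02],
  [0.0067,0.043,0,0,0,-3.87,0.02],
  [0,0,0,0,0,0,0.02],
  [0,0,0,0,0,0,0.02],
])

```text
time_s: 12.45
tcp_pos: [0.6479, 0.1513, 0.1444]
orientation: [179.7, -0.2, -99.1]
ft_force: [-0.6, -0.4, -3.7]
width: 0.309
finger_force: 60.3
```

Call:
play_rows([
  [0,0,-0.04,0,0,0,0.02],
  [0,0,-0.04,0,0,0,0.02],
  [0,0,0,0,0,0,0.02],
  [0,0,0,0,0,0,0.02],
])

```text
time_s: 12.85
tcp_pos: [0.6488, 0.1489, 0.0674]
orientation: [179.9, -0.1, -99.2]
ft_force: [0.3, -0.2, -2.2]
width: 0.311
finger_force: 60.4
```

Call:
play_rows([
  [0,0.0012,-0.006,0,0,0,0.02],
  [0,0,-0.004,0,0,0,0.02],
  [0,0,0,0,0,0,0.02],
])

```text
time_s: 13.15
tcp_pos: [0.6494, 0.1517, 0.0586]
orientation: [-180.0, 0.0, -99.2]
ft_force: [0.5, 0.4, -4.4]
width: 0.309
finger_force: 60.5
```

Call:
play_rows([
  [0,0,-0.004,0,0,0,0.02],
  [0,0,-0.004,0,0,0,0.02],
  [0,0,0,0,0,0,0.02],
])

```text
time_s: 13.45
tcp_pos: [0.6498, 0.1513, 0.0526]
orientation: [-179.9, -0.0, -99.2]
ft_force: [-3.8, -2.5, 5.6]
width: 0.312
finger_force: 61.7
```

Call:
play_rows([
  [0,0,0.005,0,0,0,0.02],
  [-0.0012,-0.001,0,0,0,0,0.02],
  [0,0,0,0,0,0,0.02],
])

```text
time_s: 13.75
tcp_pos: [0.6477, 0.1506, 0.0545]
orientation: [180.0, -0.0, -99.2]
ft_force: [-0.5, 0.5, -4.2]
width: 0.311
finger_force: 60.5
```

Call:
play_rows([
  [0,0,-0.004,0,0,0,0.02],
  [0,0,-0.002,0,0,0,0.02],
  [0,0,0,0,0,0,0.02],
])

```text
time_s: 14.05
tcp_pos: [0.6475, 0.1505, 0.0478]
orientation: [179.9, -0.0, -99.2]
ft_force: [0.3, -1.2, -4.6]
width: 0.312
finger_force: 60.5
```

Call:
play_rows([
  [0,0,-0.005,0,0,0,0.02],
  [0,0,-0.005,0,0,0,0.02],
  [0,0,-0.004,0,0,0,0.02],
  [0,0,0,0,0,0,0.02],
  [0,0,0,0,0,0,0.02],
])

```text
time_s: 14.55
tcp_pos: [0.6479, 0.1506, 0.0347]
orientation: [180.0, -0.0, -99.2]
ft_force: [0.3, -0.2, -4.1]
width: 0.311
finger_force: 60.6
```

Call:
play_rows([
  [0,0,-0.001,0,0,0,0.044],
  [0,0,0,0,0,0,0.044],
  [0,0,0,0,0,0,0.044],
  [0,0,0.03,0,0,0,0.044],
  [0,0,0.045,0,0,0,0.044],
  [0,0,0.04,0,0,0,0.044],
  [-0.006,-0.047,0.02,0,0,0.3,0.044],
  [-0.006,-0.047,0,0,0,0.3,0.044],
])

```text
time_s: 15.35
tcp_pos: [0.6378, 0.058, 0.1738]
orientation: [-179.6, 0.1, -98.4]
ft_force: [0.7, -1.3, -0.7]
width: 0.518
finger_force: 0.0
```

Call:
play_rows([
  [-0.006,-0.047,0,0,0,0.3,0.044],
  [-0.006,-0.047,0,0,0,0.3,0.044],
  [-0.006,-0.047,0,0,0,0.3,0.044],
  [0,0,0,0,0,0,0.044],
  [0,0,0,0,0,0,0.044],
])

```text
time_s: 15.85
tcp_pos: [0.6182, -0.0842, 0.1691]
orientation: [-179.9, 0.0, -97.8]
ft_force: [-0.3, 0.8, -0.0]
width: 0.517
finger_force: 0.0
```

Run:
```python
from bars import *
c,s=bars((("L1",[.6007,-.226,np.radians(-7)],.05),))
```

```text
[ 0.61841057 -0.08245887  0.1686868 ]
L1 top [ 0.6006 -0.2265] -6.7 0.047
L1 scene [ 0.5995 -0.2243] -7.2 0.037
```

Call:
play_rows([
  [-0.006,-0.0477,0,0,0,0.3,0.044],
  [-0.006,-0.0477,0,0,0,0.3,0.044],
  [-0.0064,-0.0477,0,0,0,0.3,0.044],
  [0,0,-0.04,0,0,0,0.044],
  [0,0,-0.03,0,0,0,0.044],
  [0,0,0,0,0,0,0.044],
  [0,0,0,0,0,0,0.044],
])

```text
time_s: 16.65
tcp_pos: [0.6003, -0.2254, 0.0991]
orientation: [180.0, -0.1, -96.7]
ft_force: [0.2, 0.0, 1.0]
width: 0.516
finger_force: 0.0
```

Call:
play_rows([
  [0,0,-0.03,0,0,0,0.044],
  [0,0,-0.03,0,0,0,0.044],
  [0,0,-0.016,0,0,0,0.044],
  [0,0,0,0,0,0,0.044],
  [0,0,0,0,0,0,0.044],
])

```text
time_s: 17.15
tcp_pos: [0.601, -0.2262, 0.0246]
orientation: [-179.9, -0.1, -96.7]
ft_force: [-0.3, 0.6, -0.1]
width: 0.518
finger_force: 0.0
```

Call:
play_rows([
  [-0.0005,0.0008,-0.0035,0,0,0,0.044],
  [0,0,0,0,0,0,0.02],
  [0,0,0,0,0,0,0.02],
  [0,0,0,0,0,0,0.02],
  [0,0,0,0,0,0,0.02],
])

```text
time_s: 17.65
tcp_pos: [0.6003, -0.2254, 0.0204]
orientation: [-179.9, -0.0, -96.8]
ft_force: [1.0, 2.5, 5.0]
width: 0.313
finger_force: 61.5
```

Call:
play_rows([
  [0,0,0.02,0,0,0,0.02],
  [0,0,0.04,0,0,0,0.02],
  [0,0,0.04,0,0,0,0.02],
  [0,0,0.03,0,0,0,0.02],
  [0,0,0,0,0,0,0.02],
  [0,0,0,0,0,0,0.02],
])

```text
time_s: 18.25
tcp_pos: [0.5984, -0.2247, 0.1463]
orientation: [179.8, 0.1, -96.8]
ft_force: [-1.1, 0.1, -7.4]
width: 0.309
finger_force: 60.6
```

Call:
play_rows([
  [-0.0065,0.0436,0,0,0,-0.3,0.02],
  [-0.0065,0.0436,0,0,0,-0.3,0.02],
  [-0.0065,0.0436,0,0,0,-0.3,0.02],
  [-0.0065,0.0436,0,0,0,-0.3,0.02],
  [-0.0065,0.0436,0,0,0,-0.3,0.02],
  [-0.0065,0.0436,0,0,0,-0.3,0.02],
  [-0.0065,0.0436,0,0,0,-0.3,0.02],
  [-0.0065,0.0436,0,0,0,-0.3,0.02],
])

```text
time_s: 19.05
tcp_pos: [0.5449, 0.1247, 0.1447]
orientation: [179.7, -0.2, -99.2]
ft_force: [0.3, 0.3, -7.6]
width: 0.309
finger_force: 61.1
```

Call:
play_rows([
  [-0.0065,0.0436,0,0,0,0,0.02],
  [0,0,0,0,0,0,0.02],
  [0,0,-0.04,0,0,0,0.02],
  [0,0,-0.04,0,0,0,0.02],
  [0,0,0,0,0,0,0.02],
  [0,0,0,0,0,0,0.02],
])

```text
time_s: 19.65
tcp_pos: [0.5395, 0.1657, 0.0665]
orientation: [179.8, -0.2, -99.2]
ft_force: [0.3, -1.5, -4.2]
width: 0.312
finger_force: 61.6
```

Call:
play_rows([
  [0,0.0015,-0.006,0,0,0,0.02],
  [0,0,0,0,0,0,0.02],
  [0,0,0,0,0,0,0.02],
])

```text
time_s: 19.95
tcp_pos: [0.5413, 0.1688, 0.064]
orientation: [-179.9, 0.1, -99.2]
ft_force: [0.6, -0.2, -6.0]
width: 0.309
finger_force: 61.6
```

Call:
play_rows([
  [-0.0015,-0.001,-0.006,0,0,0,0.02],
  [0,0,0,0,0,0,0.02],
  [0,0,0,0,0,0,0.02],
])

```text
time_s: 20.25
tcp_pos: [0.5391, 0.1674, 0.0568]
orientation: [180.0, -0.0, -99.2]
ft_force: [-0.5, -0.1, -6.2]
width: 0.307
finger_force: 61.5
```

Call:
play_rows([
  [0.0005,0.0002,-0.004,0,0,0,0.02],
  [0,0,-0.004,0,0,0,0.02],
  [0,0,0,0,0,0,0.02],
])

```text
time_s: 20.55
tcp_pos: [0.5393, 0.1675, 0.0479]
orientation: [179.9, -0.1, -99.2]
ft_force: [-0.2, 0.1, -6.8]
width: 0.301
finger_force: 61.6
```

Going in cleanly. I'll finish the insertion, release, and back off to where the view is clear.

Call:
play_rows([
  [0,0,-0.005,0,0,0,0.02],
  [0,0,-0.005,0,0,0,0.02],
  [0,0,-0.0045,0,0,0,0.02],
  [0,0,0,0,0,0,0.02],
  [0,0,0,0,0,0,0.02],
])

```text
time_s: 21.05
tcp_pos: [0.5397, 0.1678, 0.0342]
orientation: [180.0, -0.0, -99.2]
ft_force: [-0.5, 0.5, -6.7]
width: 0.306
finger_force: 61.8
```

Call:
play_rows([
  [0,0,0,0,0,0,0.044],
  [0,0,0,0,0,0,0.044],
  [0,0,0,0,0,0,0.044],
  [0,0,0.03,0,0,0,0.044],
  [0,0,0.045,0,0,0,0.044],
  [0,0,0.045,0,0,0,0.0],
  [0,-0.03,0.035,0,0,0,0.0],
  [-0.01,-0.045,0.03,0,0,0,0.0],
])

```text
time_s: 21.85
tcp_pos: [0.5315, 0.097, 0.22]
orientation: [-179.8, 0.1, -99.1]
ft_force: [1.2, -0.0, 0.6]
width: 0.015
finger_force: 0.0
```

Call:
play_rows([
  [-0.015,-0.045,0.02,0,0,0,0.0],
  [-0.015,-0.045,0,0,0,0,0.0],
  [-0.015,-0.045,0,0,0,0,0.0],
  [-0.015,-0.045,0,0,0,0,0.0],
  [0,0,0,0,0,0,0.0],
])

```text
time_s: 22.35
tcp_pos: [0.47, -0.0859, 0.2381]
orientation: [-179.8, -0.0, -99.5]
ft_force: [0.1, -0.2, -0.1]
width: 0.001
finger_force: 0.0
```

Run:
```python
from ov import *
print(r.get_obs()["tcp_pos"]); s=r.capture("scene"); c=r.capture("top"); 
q=(.5405,.167,-.1595)
a=draw(c,q,(224,154,68,96),6)
b=draw(s,q,(300,120,135,110),2.9); f=cv2.resize(cv2.cvtColor(s["frame"],cv2.COLOR_RGB2BGR)[120:220,310:410],None,fx=2.7,fy=2.7,interpolation=cv2.INTER_CUBIC)
f=cv2.resize(cv2.cvtColor(s["frame"],cv2.COLOR_RGB2BGR)[120:265,300:430],None,fx=3,fy=3,interpolation=cv2.INTER_CUBIC)
o=np.zeros((580,800,3),np.uint8); o[:576,:408]=a; o[:435,410:800]=f; cv2.imwrite("pics/p5.png",o)
```

```text
[ 0.46998915 -0.0859278   0.23808696]
```

View pics/p5.png

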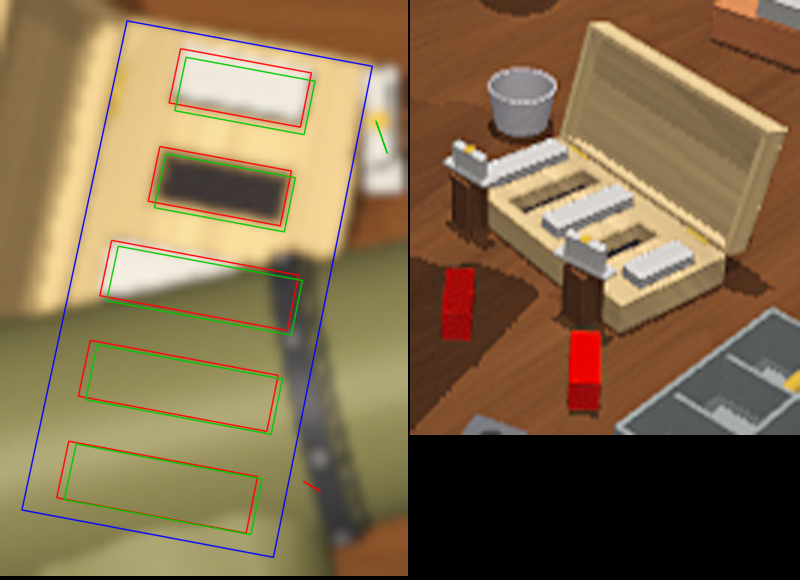

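Run:
```python
from fit import *
s=r.capture("scene");c=r.capture("top"); q=(.5397,.1678,-.159)
print("meas scene (363.3,127.3),(425,163.3)")
for th in (1.57,1.7,1.8,1.9,1.95):
    out=[]
    for d in (0,.028):  # rim, outer top
        L=[[x,.068-.136*np.cos(th)+d*np.sin(th),.034+.136*np.sin(th)+d*np.cos(th)] for x in(-.135,.135)]
        out+=[pix(s,tf(L,*q)).round(1).tolist(), "top",((pix(c,tf(L,*q))-[195,135])*3.7).round().tolist()]
    print(th,*out)
```

```text
meas scene (363.3,127.3),(425,163.3)
1.57 [[350.4, 129.3], [410.5, 166.1]] top [[83.0, 376.0], [156.0, 44.0]] [[357.3, 126.9], [417.6, 163.0]] top [[48.0, 370.0], [122.0, 38.0]]
1.7 [[354.7, 128.1], [415.0, 164.5]] top [[62.0, 372.0], [134.0, 40.0]] [[361.4, 126.8], [421.8, 162.5]] top [[28.0, 366.0], [101.0, 35.0]]
1.8 [[357.9, 127.7], [418.2, 163.7]] top [[46.0, 369.0], [119.0, 38.0]] [[364.3, 127.2], [424.7, 162.7]] top [[13.0, 363.0], [87.0, 34.0]]
1.9 [[361.0, 127.6], [421.3, 163.4]] top [[30.0, 366.0], [104.0, 36.0]] [[367.1, 127.9], [427.4, 163.3]] top [[0.0, 361.0], [74.0, 33.0]]
1.95 [[362.5, 127.8], [422.8, 163.5]] top [[23.0, 365.0], [97.0, 36.0]] [[368.4, 128.5], [428.7, 163.7]] top [[-6.0, 360.0], [68.0, 33.0]]
```

Call:
play_rows([
  [0.0105,0.0455,0,0,0,0,0],
  [0.0105,0.0455,0,0,0,0,0],
  [0.0105,0.0455,0,0,0,0,0],
  [0.0105,0.0455,0,0,0,0,0],
  [0.0105,0.0455,0,0,0,0,0],
  [0.0105,0.0455,0,0,0,0,0],
  [0.0105,0.0455,0,0,0,0,0],
  [0.0105,0.0455,0,0,0,0,0],
])

```text
time_s: 23.35
tcp_pos: [0.5547, 0.2858, 0.2359]
orientation: [180.0, -0.0, -99.0]
ft_force: [1.8, -0.1, 0.5]
width: 0.004
finger_force: 0.0
```

Call:
play_rows([
  [0.0105,0.0455,0,0,0,0,0],
  [0,0,0,0,0,0,0],
  [0,0,0,0,0,0,0],
])

```text
time_s: 23.65
tcp_pos: [0.5649, 0.3299, 0.2343]
orientation: [179.9, -0.1, -99.0]
ft_force: [0.2, -0.3, 0.8]
width: 0.001
finger_force: 0.0
```

Call:
play_rows([
  [0,0,-0.035,0,0,0,0],
  [0,0,-0.035,0,0,0,0],
  [0,0,-0.035,0,0,0,0],
  [0,0,0,0,0,0,0],
  [-0.003,-0.02,0,0,0,0,0],
  [-0.003,-0.02,0,0,0,0,0],
  [-0.003,-0.02,0,0,0,0,0],
  [0,0,0,0,0,0,0],
])

```text
time_s: 24.45
tcp_pos: [0.5577, 0.2668, 0.1355]
orientation: [-179.8, 0.2, -99.2]
ft_force: [0.5, -0.0, 0.9]
width: 0.001
finger_force: 0.0
```

Call:
play_rows([
  [-0.0024,-0.015,0,0,0,0,0],
  [-0.0024,-0.015,0,0,0,0,0],
  [-0.0032,-0.02,-0.005,0,0,0,0],
  [-0.0032,-0.02,-0.007,0,0,0,0],
  [-0.0024,-0.015,-0.011,0,0,0,0],
  [-0.0024,-0.015,-0.015,0,0,0,0],
  [0,0,0,0,0,0,0],
])

```text
time_s: 25.15
tcp_pos: [0.5395, 0.1658, 0.0919]
orientation: [179.8, -0.1, -99.3]
ft_force: [0.1, -0.5, 0.4]
width: 0.002
finger_force: 0.0
```

Call:
play_rows([
  [-0.0015,-0.009,-0.012,0,0,0,0],
  [-0.0015,-0.009,-0.012,0,0,0,0],
  [0,0,-0.006,0,0,0,0],
  [0,0,-0.003,0,0,0,0],
  [0,0,0,0,0,0,0],
  [0,0,0,0,0,0,0],
])

```text
time_s: 25.75
tcp_pos: [0.5375, 0.1485, 0.0626]
orientation: [-180.0, -0.2, -99.2]
ft_force: [-9.8, -4.6, 16.1]
width: 0.001
finger_force: 7.9
```

Call:
play_rows([
  [0,0,0.03,0,0,0,0],
  [0,0,0.045,0,0,0,0.03],
  [0,-0.02,0.045,0,0,0,0.06],
  [-0.01,-0.045,0.02,0,0,0,0.07],
  [-0.01,-0.045,0,0,0,0,0.07],
  [-0.01,-0.045,0,0,0,0,0.07],
  [-0.01,-0.045,0,0,0,0,0.07],
  [0,0,0,0,0,0,0.07],
])

```text
time_s: 26.55
tcp_pos: [0.4966, -0.0541, 0.2002]
orientation: [180.0, -0.1, -99.4]
ft_force: [-0.5, 0.9, 0.6]
width: 0.82
finger_force: 0.0
```

Run:
```python
from ov import *
print(r.get_obs()["tcp_pos"]); s=r.capture("scene"); c=r.capture("top")
def cr(k,x,y,w,h,f): return cv2.resize(cv2.cvtColor(k["frame"],cv2.COLOR_RGB2BGR)[y:y+h,x:x+w],None,fx=f,fy=f,interpolation=cv2.INTER_CUBIC)
o=np.zeros((600,800,3),np.uint8)
o[:600,:400]=cr(s,305,155,50*2,75*2,4)[:600,:400]
o[:300,400:800]=cr(c,275,155,40,30,10); o[300:600,400:800]=cr(c,255,220,40,30,10)
cv2.imwrite("pics/p6.png",o)
q=(.5397,.1678,-.159)
for x in(-.095,.095):
    P=tf([[x,-.0835,.094],[x,-.0835,.07]],*q); print(P.round(4).tolist(),"top",pix(c,P).round(1).tolist(),"scene",pix(s,P).round(1).tolist())
```

```text
[ 0.49658927 -0.05408627  0.20018874]
[[0.4327, 0.1004, 0.094], [0.4327, 0.1004, 0.07]] top [[274.4, 234.1], [275.1, 234.5]] scene [[319.0, 169.9], [319.0, 176.4]]
[[0.6203, 0.0703, 0.094], [0.6203, 0.0703, 0.07]] top [[286.4, 174.0], [286.9, 175.4]] scene [[358.1, 199.7], [357.7, 206.6]]
```

View pics/p6.png

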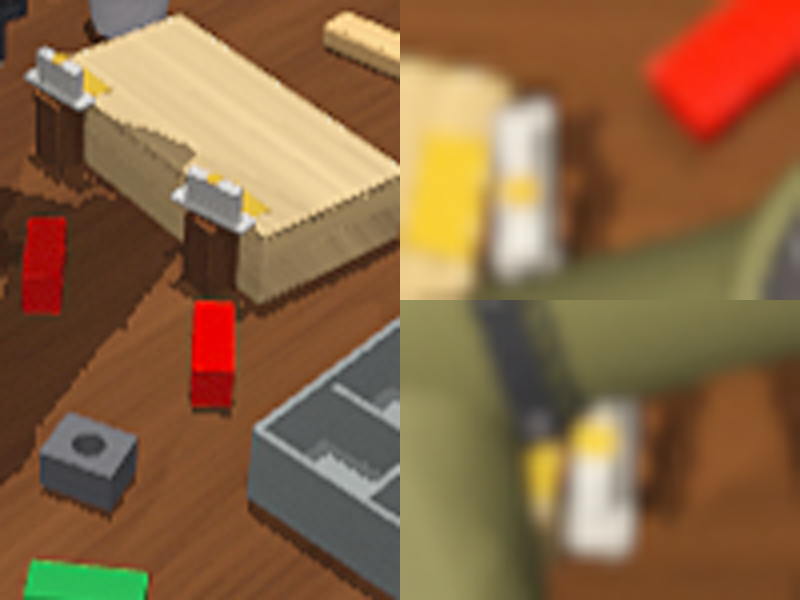

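Call:
play_rows([
  [0.0123,0.0124,0,0,0,-8.16,0.045],
  [0.0123,0.0124,0,0,0,-8.16,0.045],
  [0.0123,0.0124,0,0,0,-8.16,0.045],
  [0.0123,0.0124,0,0,0,-8.16,0.045],
  [0.0123,0.0124,0,0,0,-8.16,0.045],
  [0.0123,0.0124,0,0,0,-8.16,0.045],
  [0.0123,0.0124,0,0,0,-8.16,0.045],
  [0.0123,0.0124,0,0,0,-8.16,0.045],
])

```text
time_s: 27.45
tcp_pos: [0.5966, 0.0511, 0.1991]
orientation: [180.0, -0.1, -164.7]
ft_force: [-0.6, 0.1, -0.2]
width: 0.525
finger_force: 0.0
```

Call:
play_rows([
  [0.0123,0.0124,-0.02,0,0,-8.16,0.045],
  [0.0123,0.0124,-0.02,0,0,-8.16,0.045],
  [0,0,-0.02,0,0,0,0.045],
  [0,0,-0.015,0,0,0,0.045],
  [0,0,0,0,0,0,0.045],
  [0,0,0,0,0,0,0.045],
])

```text
time_s: 28.05
tcp_pos: [0.6208, 0.0741, 0.1255]
orientation: [-180.0, 0.0, 179.3]
ft_force: [0.5, -0.2, 1.2]
width: 0.526
finger_force: 0.0
```

Call:
play_rows([
  [-0.0008,-0.004,-0.02,0,0,0,0.045],
  [0,0,-0.016,0,0,0,0.045],
  [0,0,-0.01,0,0,0,0.045],
  [0,0,0,0,0,0,0.045],
  [0,0,0,0,0,0,0.045],
])

```text
time_s: 28.55
tcp_pos: [0.6202, 0.0698, 0.0796]
orientation: [-180.0, 0.0, 179.2]
ft_force: [-0.6, 0.0, 0.9]
width: 0.527
finger_force: 0.0
```

Call:
play_rows([
  [0,0,-0.002,0,0,0,0.03],
  [0,0,0,0,0,0,0.0],
  [0,0,0,0,0,0,0.0],
  [0,0,0,0,0,0,0.0],
  [0,0,0,0,0,0,0.0],
], grip_force=30)

```text
time_s: 29.05
tcp_pos: [0.6207, 0.0716, 0.0778]
orientation: [179.8, 0.1, 179.3]
ft_force: [0.3, 5.3, 0.2]
width: 0.105
finger_force: 33.3
```

Call:
play_rows([
  [0.0003,0.002,0,0,0,8.5,0.0],
  [0,0,0,0,0,8.5,0.0],
  [0,0,0,0,0,8.5,0.0],
  [0,0,0,0,0,8.5,0.0],
  [0,0,0,0,0,8.5,0.0],
])

```text
time_s: 29.55
tcp_pos: [0.6207, 0.072, 0.0778]
orientation: [-180.0, 0.1, -137.9]
ft_force: [0.4, 0.4, 1.0]
width: 0.108
finger_force: 33.4
```

Call:
play_rows([
  [0,0,0,0,0,8.5,0.0],
  [0,0,0,0,0,8.5,0.0],
  [0,0,0,0,0,8.5,0.0],
  [0,0,0,0,0,8.5,0.0],
  [0,0,0,0,0,6,0.0],
  [0,0,0,0,0,0,0.0],
  [0,0,0,0,0,0,0.0],
])

```text
time_s: 30.25
tcp_pos: [0.6204, 0.0722, 0.0778]
orientation: [-180.0, 0.0, -98.4]
ft_force: [-2.0, 2.9, 3.3]
width: 0.106
finger_force: 33.9
```

```bash
python3 -c "
from rig import r
o=r.get_obs(); print(o['moment'],o['orientation'],o['qpos'],o['effort'])"
```

```text
[ 0.76600867  0.50117362 -0.31770752] [-1.79957864e+02  4.34542703e-02 -9.84456656e+01] [ 2.49650405e+01  7.99424239e+00 -5.13897610e+00 -1.34256813e-02
 -7.68076812e+01 -3.34076649e+01] [ -1.09544322 -39.08630848  32.48719096   7.11216822   0.18394042
   0.42175678]
```

Call:
play_rows([
  [0,0,0,0,0,0,0.045],
  [0,0,0,0,0,0,0.045],
  [0,0,0,0,0,0,0.045],
  [0,0,0.025,0,0,0,0.045],
  [0,0,0.045,0,0,0,0.045],
  [-0.0188,0.003,0,0,0,-8.2,0.045],
  [-0.0188,0.003,0,0,0,-8.2,0.045],
  [-0.0188,0.003,0,0,0,-8.2,0.045],
])

```text
time_s: 31.05
tcp_pos: [0.5632, 0.0808, 0.1471]
orientation: [180.0, 0.0, -123.3]
ft_force: [0.7, 0.0, -0.4]
width: 0.523
finger_force: 0.0
```

Call:
play_rows([
  [-0.0188,0.003,0,0,0,-8.2,0.045],
  [-0.0188,0.003,0,0,0,-8.2,0.045],
  [-0.0188,0.003,0,0,0,-8.2,0.045],
  [-0.0188,0.003,0,0,0,-8.2,0.045],
  [-0.0188,0.003,0,0,0,-8.2,0.045],
  [-0.0188,0.003,0,0,0,-8.2,0.045],
  [-0.0188,0.003,0,0,0,-8.2,0.045],
  [0,0,0,0,0,0,0.045],
])

```text
time_s: 31.85
tcp_pos: [0.4312, 0.1021, 0.1475]
orientation: [179.9, 0.1, 179.6]
ft_force: [0.6, 0.5, -0.3]
width: 0.526
finger_force: 0.0
```

Call:
play_rows([
  [0,0,0,0,0,0,0.045],
  [0,0,0,0,0,0,0.045],
])

```text
time_s: 32.05
tcp_pos: [0.4326, 0.1018, 0.147]
orientation: [-180.0, -0.0, 179.8]
ft_force: [0.6, -0.2, -0.4]
width: 0.525
finger_force: 0.0
```

Run:
```python
from ov import *
s=r.capture("scene"); c=r.capture("top")
def cr(k,x,y,w,h,f): return cv2.resize(cv2.cvtColor(k["frame"],cv2.COLOR_RGB2BGR)[y:y+h,x:x+w],None,fx=f,fy=f,interpolation=cv2.INTER_CUBIC)
o=np.zeros((400,800,3),np.uint8)
o[:,:400]=cr(s,295,150,80,80,5)
o[:,400:800]=cr(c,255,160,50,50,8)
cv2.imwrite("pics/p7.png",o)
```

```text
(no output)
```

View pics/p7.png

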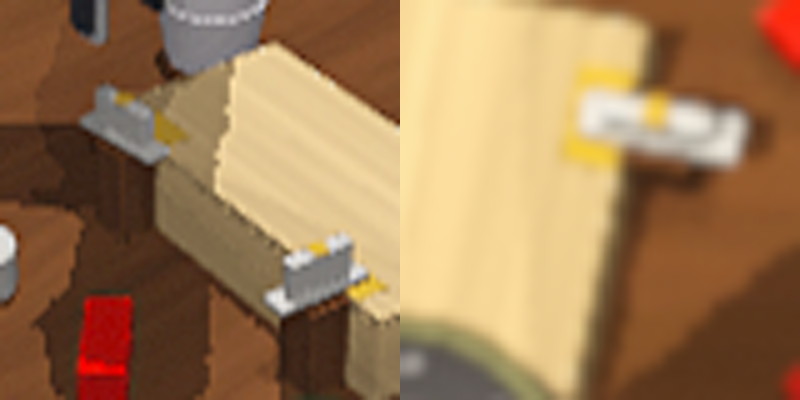

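Far button at (655,125) is square across and over the lid. Now the near button.

Call:
play_rows([
  [0,0,-0.03,0,0,0,0.045],
  [0,0,-0.026,0,0,0,0.045],
  [0,0,-0.012,0,0,0,0.045],
  [0,0,0,0,0,0,0.045],
  [0,0,0,0,0,0,0.045],
])

```text
time_s: 32.65
tcp_pos: [0.4328, 0.1018, 0.0801]
orientation: [-180.0, 0.1, 179.7]
ft_force: [-0.4, 0.4, 1.2]
width: 0.528
finger_force: 0.0
```

Call:
play_rows([
  [0,0,-0.0025,0,0,0,0.03],
  [0,0,0,0,0,0,0.0],
  [0,0,0,0,0,0,0.0],
  [0,0,0,0,0,0,0.0],
  [0,0,0,0,0,0,0.0],
])

```text
time_s: 33.15
tcp_pos: [0.4326, 0.1025, 0.0774]
orientation: [179.9, 0.1, 179.7]
ft_force: [-2.9, 5.0, 5.3]
width: 0.106
finger_force: 32.5
```

Call:
play_rows([
  [0,0,0,0,0,8.5,0.0],
  [0,0,0,0,0,8.5,0.0],
  [0,0,0,0,0,8.5,0.0],
  [0,0,0,0,0,8.5,0.0],
  [0,0,0,0,0,8.5,0.0],
])

```text
time_s: 33.65
tcp_pos: [0.4326, 0.1024, 0.0774]
orientation: [-180.0, 0.1, -137.4]
ft_force: [-1.4, 3.6, 3.9]
width: 0.107
finger_force: 32.5
```

Call:
play_rows([
  [0,0,0,0,0,8.5,0.0],
  [0,0,0,0,0,8.5,0.0],
  [0,0,0,0,0,8.5,0.0],
  [0,0,0,0,0,8.5,0.0],
  [0,0,0,0,0,5.5,0.0],
  [0,0,0,0,0,0,0.0],
  [0,0,0,0,0,0,0.0],
])

```text
time_s: 34.35
tcp_pos: [0.4328, 0.1023, 0.0774]
orientation: [-179.9, 0.1, -98.4]
ft_force: [-1.2, 4.1, 4.6]
width: 0.107
finger_force: 32.8
```

```bash
python3 -c "
from rig import r
o=r.get_obs(); print(o['moment'],o['orientation'])"
```

```text
[ 1.43550281  0.31699779 -0.23846403] [-1.79918890e+02  7.76156387e-02 -9.84275845e+01]
```

At the stop. Release, back off and check.

Call:
play_rows([
  [0,0,0,0,0,0,0.045],
  [0,0,0,0,0,0,0.045],
  [0,0,0,0,0,0,0.045],
  [0,0,0.025,0,0,0,0.045],
  [0,0,0.045,0,0,0,0.045],
  [0,0,0.045,0,0,0,0.045],
  [0.005,-0.045,0,0,0,0,0.045],
  [0.005,-0.045,0,0,0,0,0.045],
])

```text
time_s: 35.15
tcp_pos: [0.4426, 0.0116, 0.1929]
orientation: [-179.9, 0.1, -98.1]
ft_force: [1.5, -0.9, -1.2]
width: 0.527
finger_force: 0.0
```

Call:
play_rows([
  [0.005,-0.045,0,0,0,0,0.045],
  [0.005,-0.045,0,0,0,0,0.045],
  [0.005,-0.045,0,0,0,0,0.045],
  [0.005,-0.045,0,0,0,0,0.045],
  [0,0,0,0,0,0,0.045],
  [0,0,0,0,0,0,0.045],
])

```text
time_s: 35.75
tcp_pos: [0.4616, -0.1693, 0.1908]
orientation: [179.9, -0.0, -98.5]
ft_force: [-0.0, -0.0, 0.1]
width: 0.529
finger_force: 0.0
```

Run:
```python
from h import *
s=r.capture("scene"); c=r.capture("top")
def cr(k,x,y,w,h,f): return cv2.resize(cv2.cvtColor(k["frame"],cv2.COLOR_RGB2BGR)[y:y+h,x:x+w],None,fx=f,fy=f,interpolation=cv2.INTER_CUBIC)
o=np.zeros((500,800,3),np.uint8)
o[:,:400]=cr(s,215,130,200,250,2)
o[:,400:800]=cr(c,215,150,80,100,5)
cv2.imwrite("pics/p8.png",o)
```

```text
(no output)
```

View pics/p8.png

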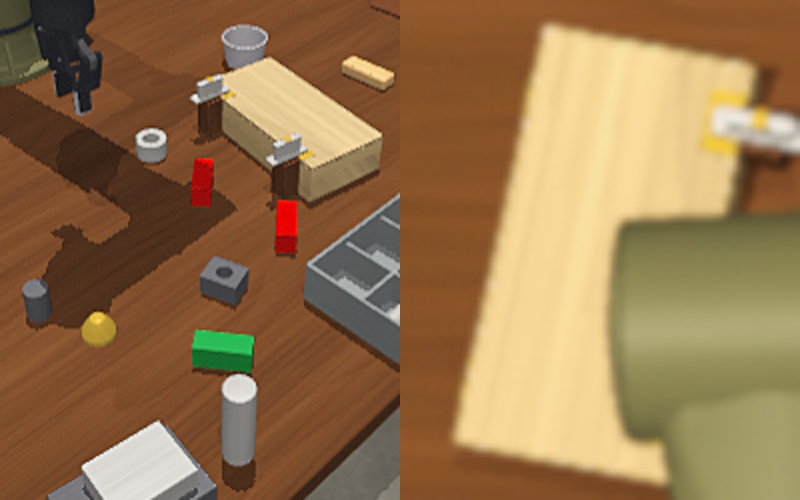

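Both buttons are across and parallel at (210,90) and (287,150), the lid is shut, and the bystanders stand where they were. No parallels are left on the bench, so I'm handing in.

```bash
python3 -c "
from rig import r
print(r.close_job())"
```

```text
the job is handed in; nothing more can be done
None
```

The three parallels on the bench (two long, one short) are down in slots of their own length, the lid is closed, both turnbuttons are turned across to their stops, and the job is handed in; no verdict came back.

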